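# Lock the hold-down arm of a sawing jig with its pin

### The arm

A 7-joint arm with a two-finger parallel gripper is mounted at the origin on a cart in front of the work surface, level with it; the furniture and walls round the work are solid. World frame = base frame: x ahead of the robot, y to its left, z up, the work surface at z = 0. Lengths are in m, angles in rad, forces in N, time in s.
With the tool pointing down it reaches from about 0.425 to 0.95 m from the base axis. Payload 4.7 kg.
Tool frame: the origin (TCP) lies on the centre line of the jaws, within the pads' length; the fingertips stand robot.nose_length ahead of it and the grasp point (between the pads) lies 8 mm behind it (robot.nose_length is the distance from the TCP to the fingertips, in m); z points along the fingers, y is the line along which they close (so a half turn about z gives the same grasp; the last joint's range is limited). The gripper opens to 85 mm and grips with 20 to 120 N. Pads are 22 mm wide; open, the fingers measure 114 mm over their backs; the gripper's body (76 mm by 85 mm) begins 54 mm behind the grasp point. The pads swing forward as they close: fully open they stand 13 mm farther back than shut.
Start: joints at [-1.164, 0.469, -0.049, 1.532, 0.024, 1.141, -0.082], TCP at [0.285, 0.612, 0.242] pointing down, gripper open.
Joint ranges: [-2.59, 2.59], [-0.33, 1.99], [-1.39, 1.29], [0.1, 2.45], [-1.04, 4.18], [0.21, 1.99], [-2.66, 2.66]. Speed limits (rad/s): [2.57, 2.57, 3.14, 3.14, 3.14, 3.14, 3.14].

### API

Orientations are given as [roll, pitch, yaw] about the fixed x, y, z axes, in that order (R = Rz(yaw) Ry(pitch) Rx(roll)).
In Python, from plant import robot gives the robot as it stands. Calls block until the motion is done:
- robot.goto(position, orientation): joint-space move of the TCP to a pose.
- robot.move_straight(position, vel=0.15, attitude=None, contact_N=None): straight line of the TCP; attitude=None keeps the orientation; vel is the mean speed in m/s. With contact_N (N) it stops when the force on the tool has changed by that much, and returns True; else False.
- robot.move_joints(angles): joint-space move.
- robot.grip(opening, strength=None): opening from 0.0 (shut) to 1.0 (fully open); strength is the grip in N (None keeps the last); returns when the fingers have stopped.
- robot.sleep(seconds).
- robot.inverse_kinematics(position, orientation): joint angles nearest the present ones, or None.
- robot.sense(): the state.
- robot.grab_frame(name): name is "side" or "top"; returns a dict with "image" (400x640x3 uint8, red, green, blue), "range_z" (400x640 float32, m along the optical axis (not along the pixel's ray), 0 where there is no reading), "fx", "fy", "cx", "cy" (pixels), "R" (3x3) and "t" (3): a world point X has camera coordinates R X + t. Camera axes: x right, y down, z forward; pixel columns grow to the right and rows downward; lengths in m; the calibration is good to about 2 mm. A picture is of the moment at which its call begins.
A pose or a line that the arm cannot do raises robot.IKError and nothing moves.
- robot.close_job(): hands the job in; it is judged then, once.
The state is a dict: "t": time; "joint_pos": joint angles; "joint_velocities": joint speeds; "effort": joint torques, N m; "tcp_pos": TCP position; "tcp_rot": TCP orientation; "wrist_force": force on the tool from outside, world axes, zero at the start; "torque": the same for the moment, N m; "opening": opening from 0.0 (shut) to 1.0 (fully open); "gripper_force": force on a finger pad.
Only numpy, scipy, OpenCV 4.12 (cv2) and the standard library are available. Lean on these libraries where they do the work, as an engineer would, in place of code of your own. Each camera call takes 0.05 s, during which the arm holds its last target. There are 200 camera calls.

### The job

Swing the hold-down arm of the jig fully shut over the clamped profile and lock it there: lift the longer of the two lock pins up and off its hook and put it down through the fork and the arm until its collar rests on the fork, and let go of it. Leave the short pin hanging and do not disturb the other things lying about.

Things in the scene. Friction and masses are not known exactly. Their poses are not given: they have to be found in the camera images.
- jig: Fixed jig: aluminium base plate 130 x 230 x 12 mm, origin under its centre, z up; a sawn profile lies in it under the arm. Arm pivot at (20, -80) mm. Steel fork at (20, 80) mm: two level plates 44 x 44 x 10 mm, tops at z=43 and 71 mm, joined by a web on the +x side, open to -x, with 13 mm holes in line. The arm's end swings in between them.
- fork_hole (a point): Centre of the hole's mouth (1 mm chamfer) on the top face of the fork's upper plate, 71 mm above the bench; axes as the jig's. Going down: plate 10 mm, gap 3, arm 12 (13 mm hole), gap 3, lower plate 10, then 21 mm of air.
- hold_arm (a joint): Angle of the level aluminium arm about its upright pivot, rad: 0 fully shut on its end stop (arm along the jig's +y, its hole in line with the fork's), growing to 1.25 as the free end swings out to the jig's -x. Arm 12 mm thick, top face 58 mm above the bench, 160 mm from pivot to hole. It stays where it is left; about 1.5 N at the knob moves it.
- pivot (a point): On the arm's pivot axis, at the height of the arm's top face, 58 mm above the bench; axes as the jig's.
- knob (a point): On the axis of the upright round black knob on the arm, 80 mm above the bench: knob 18 mm in diameter, from 66 to 98 mm above the bench, 80 mm from the pivot. Axes turn with the arm (y towards its free end).
- long_pin: The longer steel lock pin, the one to use. Origin on its axis at the underside of the collar; z up along the axis. Round shank 10 mm in diameter from z=0 down to z=-48 mm, the last 5 mm tapered to 5 mm diameter; collar 22 mm in diameter, z=0 to 6 mm; flat grip with an eye above it. Hangs upright by the eye. 55 to 110 g.
- long_pin_grip (a point): Middle of the longer pin's flat grip, 27 mm above the pin's origin; axes as the pin's. The grip is a house-shaped frame 10 mm thick (x), 32 mm wide (y), z=6 to 48 mm from the pin's origin; its outer sides (+-y) are flat up to 38 mm. The eye runs along x: 20 mm wide, from 12 mm up to a peak at 43 mm. While it hangs, the hook's rod passes through it along x.
- long_pin_tip (a point): Centre of the lower end of the longer pin's shank, 48 mm below the pin's origin.
- short_pin: The shorter steel lock pin, too short for this fork. Origin on its axis at the underside of the collar; z up along the axis. Round shank 10 mm in diameter from z=0 down to z=-24 mm, the last 5 mm tapered to 5 mm diameter; collar 22 mm in diameter, z=0 to 6 mm; flat grip with an eye above it. Hangs upright by the eye. 55 to 110 g.
- stand_a: Fixed hook stand of the longer pin; origin under its round foot (64 mm), 12 mm post. Rod 6 mm thick, centre 160 mm high, leaves the post to the stand's -x: level to 70 mm out, then turned up, tip 82 mm out and 12 mm higher. The pin hangs about 50 mm out. To take it off, raise it 14 to 22 mm (room 24 mm), then move it out along -x by over 45 mm.
- stand_b: Fixed hook stand of the shorter pin; origin under its round foot (64 mm), 12 mm post. Rod 6 mm thick, centre 160 mm high, leaves the post to the stand's -x: level to 70 mm out, then turned up, tip 82 mm out and 12 mm higher. The pin hangs about 50 mm out. To take it off, raise it 14 to 22 mm (room 24 mm), then move it out along -x by over 45 mm.
- angle_bracket: Bystander: die-cast corner bracket, 42 x 42 x 42 mm, loose on the bench behind the jig; origin under its centre.
- profile_piece: Bystander: short sawn piece of grey slotted profile, 45 x 70 x 45 mm, loose on the bench behind the jig; origin under its centre.
- parts_tray: Bystander: small clear box of parts, 101 x 62 x 30 mm, loose on the bench near the front edge; origin under its centre.

How it is judged:
By the outcome, as a careful person would: the job done as asked, in the order asked, and still so for the second after the job is handed in, with the robot touching nothing.
It also fails if it takes over 61 s, if anything falls off the work surface, if the arm or the gripper's body presses on something with over 40 N, if the wrist force passes 120 N, or if a joint passes its speed limit or range.

## Working session

There is one attempt and no reset: what is moved stays moved. The work goes in short steps, each a Python script; the robot and the scene stay as the last script left them, time stands still between calls to the robot, and variables do not carry over. Pictures are saved under pics/ and viewed, at most 10 in all, crops included, and the job is handed in when it is done.

```bash
ls; mkdir -p pics; python3 - <<'E'
from plant import robot
import cv2,numpy as np,pickle
d={}
for n in("side","top"):
    f=robot.grab_frame(n); d[n]=f
    cv2.imwrite(f"pics/{n}0.png",f["image"][:,:,::-1])
    print(n,f["fx"],f["cx"],f["cy"],(-f["R"].T@f["t"]).round(3),f["R"].round(3).tolist())
pickle.dump(d,open("f0.pkl","wb"))
s=robot.sense();print(s,robot.nose_length)
E
```

```text
pics
side 490.8074043250859 321.31569556171485 192.50234879517467 [ 0.208 -0.832  0.573] [[0.936, -0.352, 0.01], [-0.133, -0.38, -0.915], [0.326, 0.855, -0.403]]
top 477.19331946829845 323.00248885833014 197.91264452355466 [0.351 0.123 1.2  ] [[-0.015, -1.0, -0.005], [-0.982, 0.016, -0.186], [0.186, 0.003, -0.982]]
{'t': 0.1, 'joint_pos': array([-1.16391357,  0.46938337, -0.04858278,  1.53355273,  0.02410699,
        1.14101736, -0.08230895]), 'joint_velocities': array([ 0.00106289, -0.00275939, -0.00088571, -0.00423653, -0.00073282,
        0.00140939,  0.00043204]), 'effort': array([ 3.16875748e-04, -5.11517501e+01, -4.70229133e-02, -2.38391036e+01,
        1.08080529e-02,  4.39371637e-03, -1.04802507e-05]), 'tcp_pos': array([0.28471516, 0.61146363, 0.24136029]), 'tcp_rot': array([-3.13981915e+00,  7.36036412e-05,  2.70582161e+00]), 'wrist_force': array([-1.28928348,  0.4467249 ,  0.65448526]), 'torque': array([-0.02819533, -0.03959758,  0.00309217]), 'gripper_force': 0.0, 'opening': 0.9960732511637788} 0.011
```

View pics/side0.png

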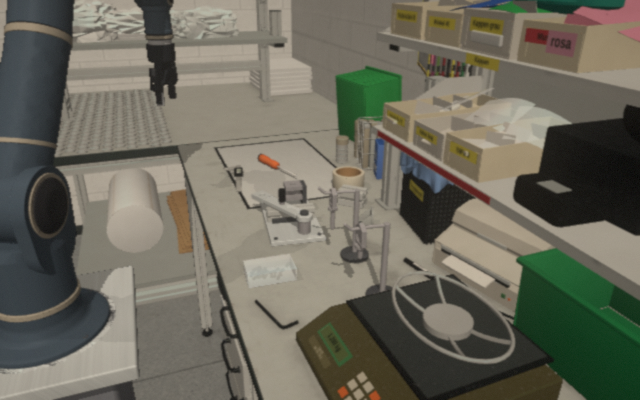

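View pics/top0.png

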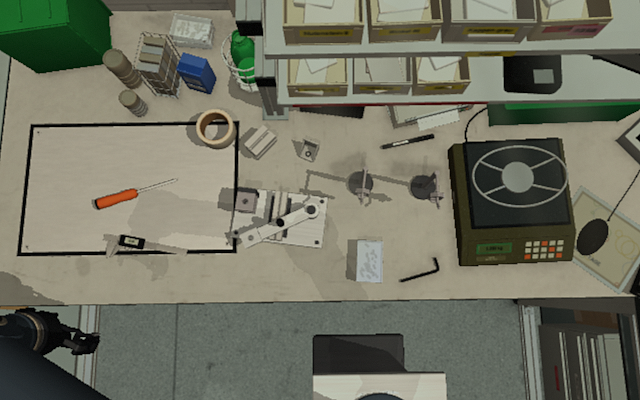

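```bash
python3 - <<'E'
import cv2,pickle
d=pickle.load(open("f0.pkl","rb"))
for n,(x0,x1,y0,y1),k in(("top",(225,455,130,285),3.4),("side",(230,410,155,305),4)):
    im=d[n]["image"][y0:y1,x0:x1,::-1]
    cv2.imwrite(f"pics/{n}1.png",cv2.resize(im,None,fx=k,fy=k,interpolation=cv2.INTER_CUBIC))
E
```

```text
(no output)
```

View pics/top1.png

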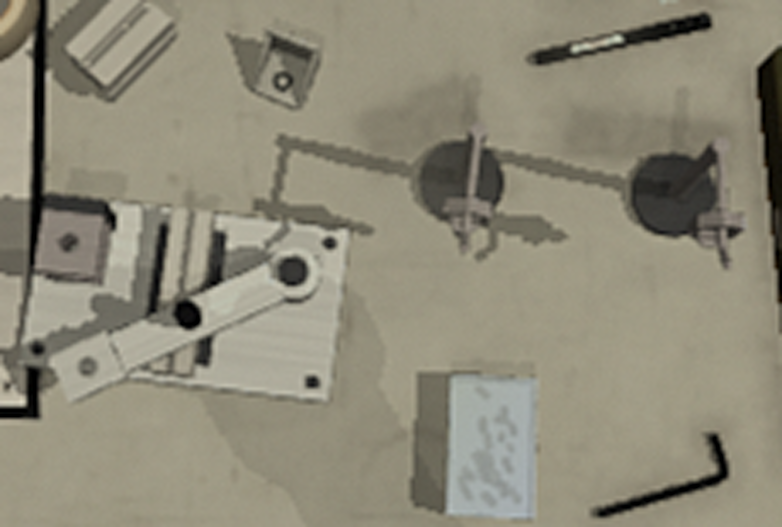

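View pics/side1.png

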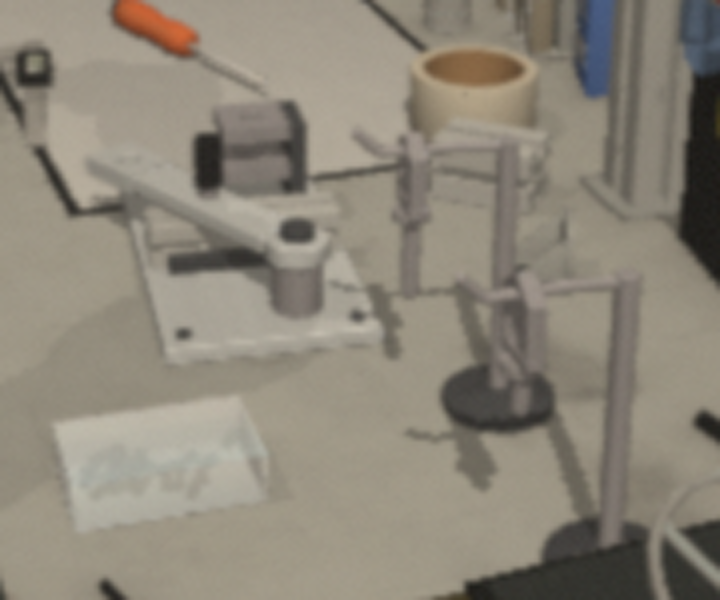

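Top view (crop scale 3.4, offset 225,130): the pivot is at crop (293,272), the knob at (188,314), the arm hole at (87,366) and the fork hole at (68,242). Stand A's rod runs from (478,130) to (465,250). The side view shows the left pin hanging longer, with its tip at crop (410,295). Next I turn these into positions.

```bash
cat > h.py <<'E'
import numpy as np,cv2
def ray(f,px):
    d=f["R"].T@np.array([(px[0]-f["cx"])/f["fx"],(px[1]-f["cy"])/f["fy"],1.]); return -f["R"].T@f["t"],d/np.linalg.norm(d)
def at(f,px,z):
    o,d=ray(f,px); return o+d*(z-o[2])/d[2]
def tri(f,p,g,q):
    o1,d1=ray(f,p);o2,d2=ray(g,q)
    s=np.linalg.lstsq(np.c_[d1,-d2],o2-o1,rcond=None)[0]
    a,b=o1+s[0]*d1,o2+s[1]*d2; return (a+b)/2,np.linalg.norm(a-b)
def proj(f,X):
    c=f["R"]@np.asarray(X)+f["t"]; return np.array([f["fx"]*c[0]/c[2]+f["cx"],f["fy"]*c[1]/c[2]+f["cy"]])
E
python3 - <<'E'
import pickle
from h import *
d=pickle.load(open("f0.pkl","rb"));T,S=d["top"],d["side"]
np.set_printoptions(precision=4,suppress=True)
t=lambda c:(225+(c[0]+.5)/3.4-.5,130+(c[1]+.5)/3.4-.5)
s=lambda c:(230+(c[0]+.5)/4-.5,155+(c[1]+.5)/4-.5)
P={"armhole":((87,366),.058),"knob":((188,314),.098),"fork":((68,242),.071),"pivotcap":((293,272),.066),
"plateTR":((350,230),.012),"plateBR":((328,400),.012),"rodA0":((478,130),.16),"rodA1":((463,252),.172),"pinAcol":((467,208),.166),
"footA":((460,182),.004),"footB":((674,193),.004),"rodB0":((720,145),.16),"rodB1":((727,265),.172),"trayTL":((447,372),.03),"trayBR":((536,518),.03),"brk":((285,75),.03)}
for k,(c,z) in P.items(): print(k,at(T,t(c),z))
print("capS",at(S,s((297,230)),.066),at(S,s((205,135)),.098), "tip z est")
# pin tips side: intersect ray with vertical line plane x = pin x
pa=at(T,t((467,208)),.166)
for n,c in (("A tip",(410,295)),("A top",(412,133)),("B tip",(521,415)),("B top",(527,272))):
    o,dd=ray(S,s(c)); p=pa if n[0]=="A" else at(T,t((720,222)),.166)
    l=((p-o)[:2]@dd[:2])/(dd[:2]@dd[:2]); q=o+l*dd; print(n,q,"ref",p)
# blobs: dark hole centroids
g=cv2.cvtColor(T["image"],cv2.COLOR_RGB2GRAY)
print(g[195:209,238:254])
print(g[232:245,243:259])
E
```

```text
armhole [0.4747 0.3021 0.058 ]
knob [0.505 0.227 0.098]
fork [0.5615 0.3147 0.071 ]
pivotcap [0.5383 0.1557 0.066 ]
plateTR [0.5783 0.1145 0.012 ]
plateBR [0.452  0.1327 0.012 ]
rodA0 [0.6158 0.03   0.16  ]
rodA1 [0.5321 0.0432 0.172 ]
pinAcol [0.5622 0.0393 0.166 ]
footA [0.6153 0.0308 0.004 ]
footB [ 0.6043 -0.13    0.004 ]
rodB0 [ 0.6031 -0.1289  0.16  ]
rodB1 [ 0.521  -0.1258  0.172 ]
trayTL [0.4694 0.0463 0.03  ]
trayBR [ 0.3646 -0.0139  0.03  ]
brk [0.6936 0.1612 0.03  ]
capS [0.5391 0.1512 0.066 ] [0.5077 0.233  0.098 ] tip z est
A tip [0.5652 0.0381 0.0749] ref [0.5622 0.0393 0.166 ]
A top [0.5645 0.0383 0.1701] ref [0.5622 0.0393 0.166 ]
B tip [ 0.5544 -0.1264  0.0964] ref [ 0.5503 -0.1244  0.166 ]
B top [ 0.554  -0.1263  0.1706] ref [ 0.5503 -0.1244  0.166 ]
[[138 133 131 132 132 132 132 133 131 134 133 133 132 132 132 131]
 [139 133 132 133 131 131 132 133 134 131 131 131 132 133 132 136]
 [133 131 130 129 131 133 135 134 134 133 134 133 134 132 132 134]
 [132 129 128 129 132 132 117 105 116 128 133 130 129 131 132 135]
 [131 130 132 134 128 107  76  66  81 103 126 131 128
[... 789 characters left out ...]
 171 169 168 168 168 172 159]
 [170 171 172 172 175 161 132 106 115 143 164 173 171 171 172 175]
 [171 173 171 175 166 132  96  90  96 107 142 169 173 171 171 175]
 [172 172 170 170 160 123 103 110 109 103 133 167 174 171 171 171]
 [168 169 166 170 158 120 103 111 113 105 133 167 173 171 167 167]
 [169 166 168 171 166 132  86  79  93 118 151 170 170 166 168 170]
 [171 169 171 172 172 160 132 122 127 145 167 169 170 168 171 175]
 [174 170 171 170 171 172 168 166 160 165 171 170 173 176 177 182]
 [170 171 171 171 170 169 168 169 171 171 173 176 179 164 146 144]
 [169 173 169 167 167 168 168 170 173 177 180 165 148 132 126 140]
 [161 168 168 169 169 171 171 175 179 166 135 116 126 139 144 154]]
```

```bash
python3 - <<'E'
from plant import robot
import cv2,numpy as np,pickle
piv=np.array([.5385,.1535]);jy=-.143
def pose(th,z):
    a=jy+th; return [*(piv+.08*np.array([-np.sin(a),np.cos(a)])),z],[np.pi,0,a]
p,o=pose(.55,.2)
for k in(0,np.pi,-np.pi):
    q=robot.inverse_kinematics(p,[np.pi,0,o[2]+k]); print(k,None if q is None else np.round(q,2))
robot.goto(p,o); robot.grip(.45,30)
print(robot.sense()["t"])
print("down",robot.move_straight(pose(.55,.085)[0],.1,contact_N=8))
for th in(.4,.25,.1,0):
    p,o=pose(th,.085); print(robot.move_straight(p,.1,attitude=o,contact_N=15))
a=jy; q=np.array(p)+.022*np.array([np.cos(a),np.sin(a),0])
print("stop",robot.move_straight(q,.03,contact_N=12))
s=robot.sense();print(s["t"],s["tcp_pos"],s["wrist_force"])
robot.move_straight(p,.1); robot.move_straight([*p[:2],.22],.2)
d={n:robot.grab_frame(n) for n in("top","side")};pickle.dump(d,open("f1.pkl","wb"))
im=[cv2.resize(d["top"]["image"][170:260,220:350,::-1],None,fx=4,fy=4),cv2.resize(d["side"]["image"][165:255,240:370,::-1],None,fx=4,fy=4)]
cv2.imwrite("pics/a.png",cv2.resize(np.vstack(im),None,fx=.83,fy=.83))
print(robot.sense()["t"])
E
```

```text
0 [-0.91  0.34  0.52  1.89 -0.2   0.96 -1.46]
3.141592653589793 [-0.45  0.32 -0.06  1.87  0.02  0.96  1.46]
-3.141592653589793 [-0.45  0.32 -0.06  1.87  0.02  0.96  1.46]
2.2667
down False
False
False
False
False
stop False
5.6 [0.57150953 0.22958323 0.08490029] [ 0.06903336 -0.12758682  0.22522218]
6.8917
```

View pics/a.png

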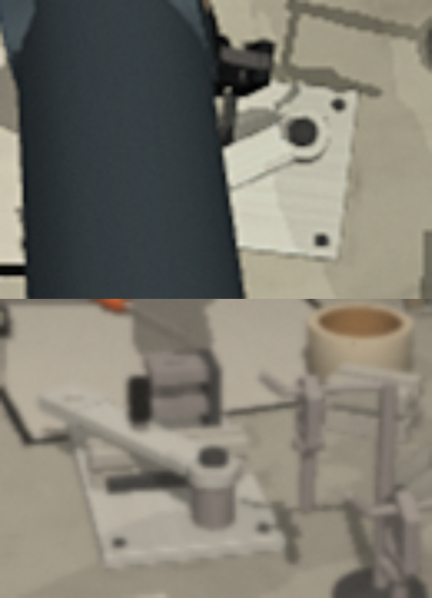

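The arm hasn't moved. In the side view it is still open, with the knob at about (138,400). I had the jaws closing along the arm instead of across it, so the knob passed between the fingers. I'll redo the push with the tool turned 90°.

```bash
python3 - <<'E'
from plant import robot
import cv2,numpy as np,pickle
piv=np.array([.5385,.1535]);jy=-.143
def pose(th,z,k=0):
    a=jy+th; return [*(piv+.08*np.array([-np.sin(a),np.cos(a)])),z],[np.pi,0,a+k]
p,o=pose(.55,.2)
c=[(abs(q[6])+abs(q[2]),k,np.round(q,2)) for k in(np.pi/2,-np.pi/2) if (q:=robot.inverse_kinematics(p,[np.pi,0,o[2]+k])) is not None]
print(c); k=min(c,key=lambda x:x[0])[1]
robot.goto(*pose(.55,.2,k)); robot.grip(.45,30)
print("down",robot.move_straight(pose(.55,.085)[0],.1,contact_N=8))
for th in(.4,.25,.1,0):
    p,o=pose(th,.085,k); print(robot.move_straight(p,.08,attitude=o,contact_N=15))
a=jy; q=np.array(p)+.025*np.array([np.cos(a),np.sin(a),0])
print("stop",robot.move_straight(q,.03,contact_N=12))
s=robot.sense();print(s["t"],s["tcp_pos"],s["wrist_force"])
robot.move_straight(p,.1); robot.move_straight([*p[:2],.22],.2)
d={n:robot.grab_frame(n) for n in("top","side")};pickle.dump(d,open("f1.pkl","wb"))
im=[cv2.resize(d["top"]["image"][170:260,220:350,::-1],None,fx=4,fy=4),cv2.resize(d["side"]["image"][165:255,240:370,::-1],None,fx=4,fy=4)]
cv2.imwrite("pics/b.png",cv2.resize(np.vstack(im),None,fx=.83,fy=.83))
print(robot.sense()["t"])
E
```

```text
[(np.float64(0.22451206235009252), 1.5707963267948966, array([-0.67,  0.32,  0.21,  1.88, -0.08,  0.95, -0.01])), (np.float64(3.683415894179574), -1.5707963267948966, array([ 0.34,  0.59, -1.17,  1.82,  0.6 ,  1.14,  2.51]))]
down False
False
False
False
False
stop True
11.7417 [0.5603456  0.23181005 0.08413045] [-0.159383   -0.94474933 -0.41195923]
12.9167
```

View pics/b.png

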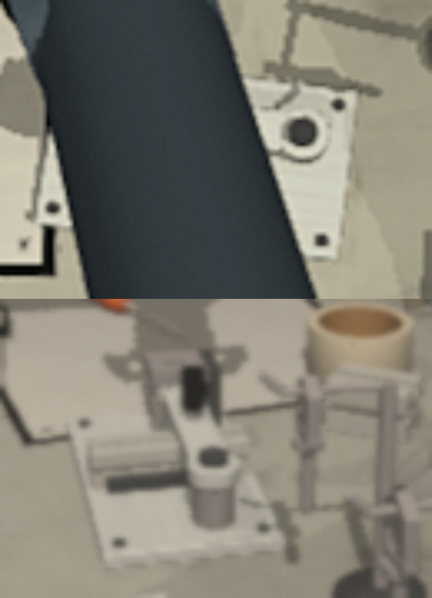

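The arm now lies shut in line with the fork, with the knob at about (193,390) in the side view. Next is the pin.

```bash
python3 - <<'E'
from plant import robot
import cv2,numpy as np,pickle
y=-.156; P=np.array([.565,.0382])
c=[(abs(q[6])+abs(q[2]),k,np.round(q,2)) for k in(0,np.pi) if (q:=robot.inverse_kinematics([*P,.25],[np.pi,0,y+k])) is not None]
print(c); k=min(c,key=lambda x:x[0])[1]
robot.goto([*P,.25],[np.pi,0,y+k]); robot.grip(.62,60)
print("down",robot.move_straight([*P,.142],.1,contact_N=6))
robot.grip(0,60); s=robot.sense(); print(s["t"],s["opening"],s["gripper_force"],s["wrist_force"])
robot.move_straight([*P,.160],.06)
s=robot.sense(); print(s["t"],s["opening"],s["wrist_force"])
d={n:robot.grab_frame(n) for n in("top","side")};pickle.dump(d,open("f2.pkl","wb"))
im=[cv2.resize(d["top"]["image"][130:260,220:400,::-1],None,fx=3,fy=3),cv2.resize(d["side"]["image"][150:260,240:420,::-1],None,fx=3,fy=3)]
cv2.imwrite("pics/c.png",cv2.resize(np.vstack(im),None,fx=.83,fy=.83))
E
```

```text
[(np.float64(2.3791172357822097), 0, array([-0.75,  0.35,  0.79,  1.82, -0.28,  1.09, -1.59])), (np.float64(1.4745940004322167), 3.141592653589793, array([-0.27,  0.28,  0.15,  1.8 , -0.05,  1.07,  1.32]))]
down False
16.325 0.36319021979009997 59.36471760738641 [1.3066674  0.35564879 3.32450455]
16.775 0.3592549677244196 [ 0.6724515  -0.73346622 -1.36999453]
```

View pics/c.png

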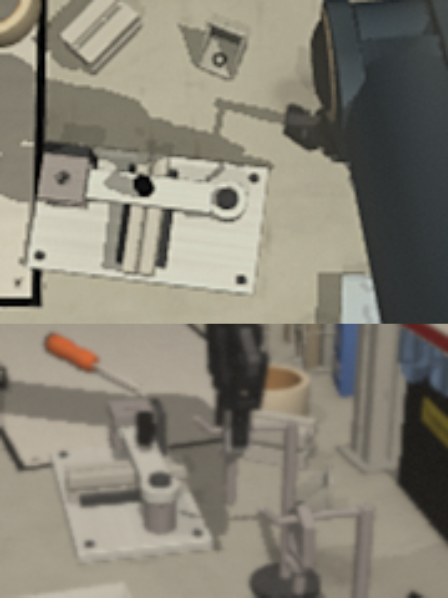

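The pin is gripped and lifted on its hook, the arm is shut, and the bystanders are unmoved. I take the pin off the hook, carry it over the fork, and look again.

```bash
python3 - <<'E'
from plant import robot
import cv2,numpy as np,pickle
from h import *
np.set_printoptions(precision=4,suppress=True)
d=pickle.load(open("f2.pkl","rb"));T=d["top"]
g=cv2.cvtColor(T["image"],cv2.COLOR_RGB2GRAY)
def blob(x,y,r,th,z):
    w=g[y-r:y+r+1,x-r:x+r+1].astype(float); m=np.clip(th-w,0,None); yy,xx=np.mgrid[y-r:y+r+1,x-r:x+r+1]
    return at(T,((m*xx).sum()/m.sum(),(m*yy).sum()/m.sum()),z)
F=blob(245,201,5,120,.071); print("fork",F,"pivot",blob(311,210,6,110,.066),"knob",blob(278,204,6,70,.098))
y=-.156; P=np.array([.565,.0382])
Q=P+.060*np.array([-np.cos(y),-np.sin(y)])
print("out",robot.move_straight([*Q,.160],.1,contact_N=12)); s=robot.sense(); print(s["opening"],s["wrist_force"])
robot.move_straight([*Q,.215],.15)
robot.move_straight([*F[:2],.215],.2,attitude=[np.pi,0,y+np.pi])
robot.move_straight([*F[:2],.165],.1)
robot.sleep(.3)
s=robot.sense(); print(s["t"],s["opening"],s["tcp_pos"],s["tcp_rot"])
d={n:robot.grab_frame(n) for n in("top","side")};pickle.dump(d,open("f3.pkl","wb"))
S=d["side"];X=s["tcp_pos"]
for z in(-.022,-.065,-.070): print("tip exp",z,proj(S,X+[0,0,z]))
print("hole exp",proj(S,F),"corners",[proj(S,F+[a,b,0]).round(1).tolist() for a,b in((-.022,-.022),(.022,-.022),(.022,.022),(-.022,.022))])
x0,y0=270,150
cv2.imwrite("pics/d.png",cv2.resize(S["image"][y0:y0+70,x0-25:x0+65,::-1],None,fx=8,fy=8,interpolation=cv2.INTER_CUBIC))
E
```

```text
fork [0.5609 0.3141 0.071 ] pivot [0.5387 0.1563 0.066 ] knob [0.5478 0.2341 0.098 ]
out False
0.3576272139422644 [-0.1413  0.8344 -0.4104]
20.6 0.3591837771316139 [0.5612 0.3143 0.1656] [3.1409 0.0008 2.9856]
tip exp -0.022 [291.5445 157.7073]
tip exp -0.065 [291.7852 173.1998]
tip exp -0.07 [291.8128 174.9742]
hole exp [291.8794 183.6641] corners [[286.3, 187.8], [302.4, 185.7], [297.2, 179.6], [281.5, 181.7]]
```

View pics/d.png

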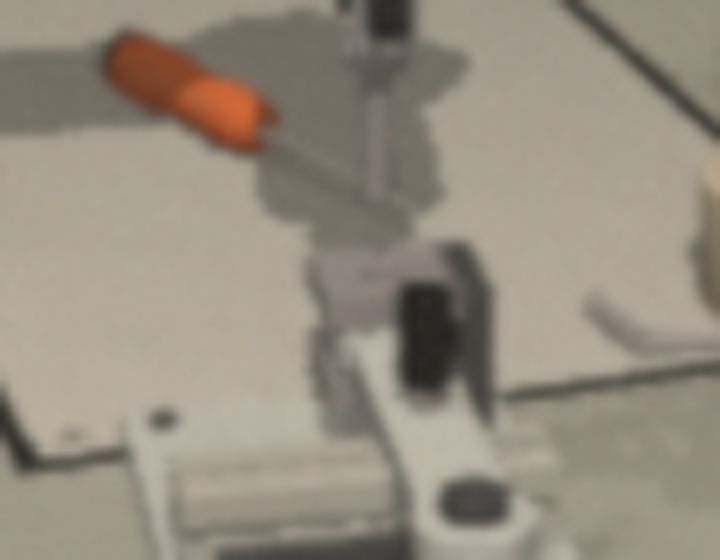

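The side view shows the tip at about px (291.4,174), against 291.8 expected, and the fork's top face is directly below it. I descend guarded in small steps, easing sideways on any lateral force.

```bash
python3 - <<'E'
from plant import robot
import cv2,numpy as np,pickle
np.set_printoptions(precision=4,suppress=True)
xy=np.array([.5616,.3143]); 
robot.move_straight([*xy,.150],.05); robot.sleep(.3); f0=robot.sense()["wrist_force"]; print(f0)
z=.150
while z>.0925 and robot.sense()["t"]<38:
    z=max(z-.006,.0925)
    hit=robot.move_straight([*xy,z],.03,contact_N=8)
    s=robot.sense(); f=s["wrist_force"]-f0; p=s["tcp_pos"]
    print(round(s["t"],2),p,f,hit)
    if hit and p[2]>z+.001:
        break
    if np.hypot(*f[:2])>1.5: xy=xy+np.clip(f[:2]*.00025,-.001,.001)
robot.sleep(.1); d={n:robot.grab_frame(n) for n in("top","side")};pickle.dump(d,open("f4.pkl","wb"))
cv2.imwrite("pics/e.png",cv2.resize(d["side"]["image"][150:220,245:335,::-1],None,fx=8,fy=8,interpolation=cv2.INTER_CUBIC))
E
```

```text
[ 0.089   0.1927 -0.2898]
21.8 [0.5614 0.3142 0.1436] [-0.2265 -0.2088 -1.223 ] False
22.15 [0.5614 0.3142 0.1377] [-0.6415 -0.0643 -0.9774] False
22.5 [0.5615 0.3143 0.1317] [-0.5937  0.8099 -0.3103] False
22.85 [0.5615 0.3143 0.1257] [ 0.1896  0.0627 -1.2695] False
23.2 [0.5615 0.3143 0.1197] [-0.7179  0.2415 -0.9129] False
23.55 [0.5615 0.3143 0.1137] [ 0.8435  0.6929 -0.9095] False
23.9 [0.5615 0.3143 0.1077] [ 0.6713  0.3347 -1.2972] False
24.25 [0.5615 0.3143 0.1017] [-0.041   0.5641 -0.781 ] False
24.6 [0.5615 0.3143 0.0957] [ 0.5057 -0.4054 -1.0624] False
24.81 [0.562  0.3145 0.0936] [-0.2562 -0.3401  5.238 ] True
```

View pics/e.png

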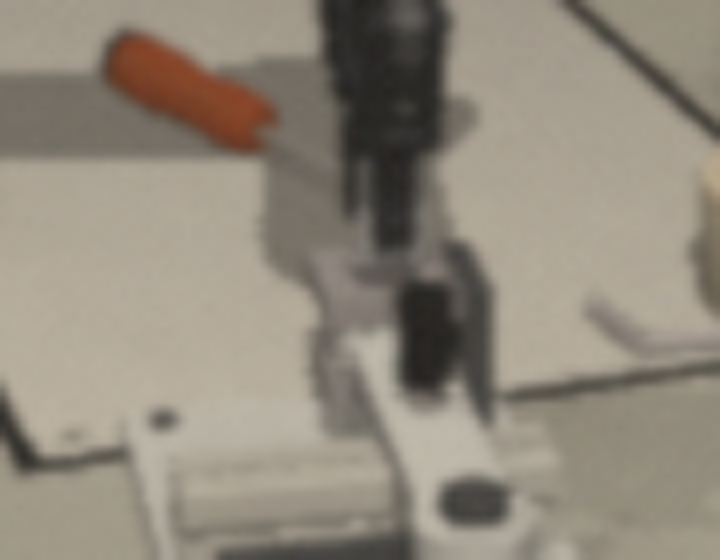

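The collar touches at TCP z 0.0936, as predicted, and it sits on the fork at crop (385,265). I release, withdraw and check.

```bash
python3 - <<'E'
from plant import robot
import cv2,numpy as np
robot.grip(.62); p=robot.sense()["tcp_pos"]
print(robot.move_straight([p[0],p[1],.26],.1))
robot.move_straight([.45,.52,.3],.3); robot.sleep(.2)
T=robot.grab_frame("top");S=robot.grab_frame("side");print(robot.sense()["t"])
im=[cv2.resize(T["image"][130:290,220:460,::-1],None,fx=2,fy=2),cv2.resize(S["image"][150:255,260:380,::-1],(480,280))]
im[1]=cv2.resize(S["image"][150:220,250:370,::-1],(480,280),interpolation=cv2.INTER_CUBIC)
cv2.imwrite("pics/f.png",np.vstack(im))
E
```

```text
False
28.4167
```

View pics/f.png

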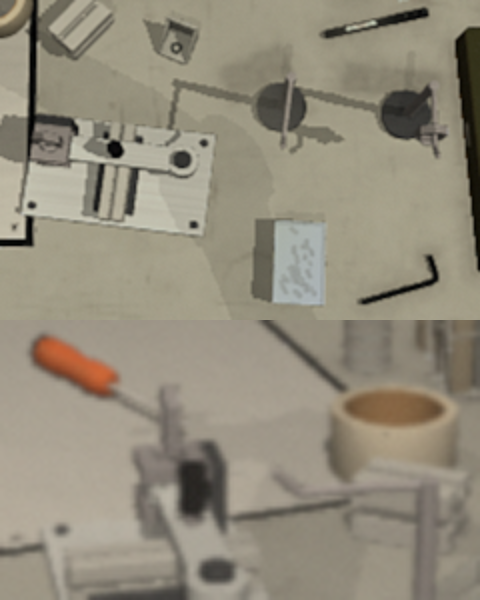

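The long pin stands upright in the fork, with its grip at about (170,415) in the lower view. The arm is shut, the short pin still hangs at (435,130), and the bystanders are unmoved.

```bash
python3 -c "
from plant import robot
print(robot.close_job())"
```

```text
the job is handed in; nothing more can be done
None
```

The job is handed in: the hold-down arm is shut and locked by the long pin, whose collar rests on the fork; the short pin still hangs and nothing else was disturbed, at about 28 s of the 61 s allowed.

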